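# Gauge the jaw gap of an alignment stage

## Robot

A 6-joint arm with a two-finger parallel gripper is mounted at the origin on the work surface. World frame = base frame: x ahead of the robot, y to its left, z up, the work surface at z = 0. Lengths are in m, angles in rad, forces in N, time in s.
With the tool pointing down it reaches from about 0.35 to 0.85 m from the base axis. Payload 8.1 kg.
Tool frame: the origin (TCP) lies between the finger pads; the fingertips stand 11 mm ahead of it and the grasp point (between the pads) lies 8 mm behind it; y points along the fingers, x is the direction in which the jaws open and shut, and the axes are right-handed (so a half turn about y gives the same grasp; the last joint's range is limited). The gripper opens to 93 mm and grips with 3 to 60 N. Pads are 15 mm wide; open, the fingers measure 128 mm over their backs; the gripper's body (75 mm by 188 mm) begins 65 mm behind the grasp point.
Start: joints at [1.101, 0.13, 1.488, -0, 1.523, -0.085], TCP at [0.225, 0.556, 0.23] pointing down, gripper open.
Joint ranges: [-2.96, 2.96], [-0.89, 2.26], [0.02, 2.5], [-1.34, 4.48], [0, 2.73], [-2.66, 2.66]. Speed limits (rad/s): [2.39, 2.39, 2.79, 3.14, 3.14, 3.14].

## Interface

Orientations are given as a rotation vector (axis times angle).
In Python, from plant import readout, optics, robot gives the robot as it stands.
- The arm moves only by the shell command python3 -m creep 'ROWS' [FORCE]. ROWS is JSON, a list that holds one entry, the list of rows, each a list of 7 numbers: the closure, from 0 (fully open) to 1 (shut), then the shift along the tool's x, y, z in cm, then the turn, a rotation vector about the tool's x, y, z in degrees. In form: [[[grip, x, y, z, wx, wy, wz], ...]]. A call has exactly 8 rows; each row shifts and turns the pose as measured when the row begins, along the tool's axes as they then stand; what a row does not reach is not made up. A row lasts 1/10 s, in which the tool goes at most 50 mm and 8.59 degrees, less where a joint would pass 70% of its speed; a pose out of reach is approached as far as the arm can. A call is refused whole if a number of a shift passes 5 or a number of a turn 8.59, either way. A call with a gripper value outside its range is refused whole. The fingers move at their own pace and stop on an object; FORCE is the grip in N (left out, the last holds). Time passes only in rows, so rows that do not move let the fingers close, or fill a call up. It gives the time, the measured TCP pose, the force and the opening at its end, in the units of the state.
- readout.read_state(): the state, without advancing time (a new reading comes with each control period).
- optics.read_camera(name): name is "side" or "top"; returns a dict with "frame" (420x560x3 uint8, red, green, blue), "depth" (420x560 float32, m along the optical axis (not along the pixel's ray), 0 where there is no reading), "intrinsics" (3x3 intrinsics, pixels), "R" (3x3) and "t" (3): a world point X has camera coordinates R X + t. Camera axes: x right, y down, z forward; pixel columns grow to the right and rows downward; lengths in m; the calibration is good to about 2 mm. A picture is of the moment at which its call begins.
- robot.close_job(): hands the job in, once; it reports no verdict.
The state is a dict: "t": time; "q": joint angles; "dq": joint speeds; "joint_torque": joint torques, N m; "tool_pos": TCP position; "orientation": TCP orientation; "force": force on the tool from outside, world axes, zero at the start; "wrist_torque": the same for the moment, N m; "opening": finger opening in m.
Only numpy, scipy, OpenCV 4.12 (cv2) and the standard library are available. Lean on these libraries where they do the work, as an engineer would, in place of code of your own. Each camera call takes 0.05 s, during which the arm holds its last target. There are 200 camera calls.

## Task

Three gauge blades of different thickness hang in the rack. Pick the one that fits the gap of the small alignment stage with a light drag (not the one that drops in loose, not the one too thick to enter), slide it straight down between the two steel jaws until its tip rests on the stage base, and leave it standing there upright. The other two blades must end up hanging in their own places in the rack.

Things in the scene. Friction and masses are not known exactly. Their poses are not given: they have to be found in the camera images.
- blade_thin_centre (a point): Centre (half-way up) of the thin gauge blade: upright plain aluminium plate 8 mm thick (x), 30 wide (y), 112 tall (z); lowest 14 mm tapers in thickness to 4 mm at the tip. It hangs by a steel cross pin (8 mm diameter, 54 mm long along y, 14 mm above this point) in open-topped notches of a fixed black rack, blades side by side along y, 64 mm apart, in any order. 0.05 to 0.12 kg.
- blade_mid_centre (a point): Centre of the medium gauge blade: as the thin one but 14 mm thick, 6 mm at the tip, 0.09 to 0.18 kg. For every blade the rack's posts end 20 mm above this point and the blade's top edge is 56 mm above it: grip the free top 36 mm across the thickness, from above. The pin is out of its notch after 15 mm of straight lift, the tip clear of the neighbours after 115 mm.
- blade_thick_centre (a point): Centre of the thick gauge blade: as the thin one but 24 mm thick, 16 mm at the tip, 0.16 to 0.32 kg.
- gap (a point): Fixed point on the flat stage base, 20 mm above the table, mid-gap at rest. x points across the gap from the fixed jaw (face at x = -6 mm) to the sprung jaw (face at +6 mm at rest), y along it, z up. Both steel jaws are 44 mm long in y (ends open) and rise 50 mm above this point; their top 14 mm flare to a 28 mm wide mouth. Nothing else on the stage is higher.
- jaw (a joint): Travel of the sprung jaw in m: 0 at rest (gap 12 mm), growing as it yields along +x of the gap, at most 0.008 (gap 20 mm). Its spring presses with 2.4 N at rest and 0.4 N more per mm. A blade gripped by it does not sink by its own weight; it must be pushed down with some 2 to 8 N.
Things that resemble listed ones, but are neither listed nor needed, are in the scene too. Leave any turquoise look-alike of the part that bears gap alone.

How it is judged:
At the end, for the whole second after the job is handed in: The medium blade stands between the jaws, tip on the base (within 5 mm), centred within 20 mm along and 10 mm across the gap, upright within 10 degrees, the sprung jaw pushed back over 1 mm; the other two hang in their rack places (within 20 mm of the start) (z of blade_mid_centre in the frame of gap between 0.05 and 0.061 m and x of blade_mid_centre in the frame of gap between -0.01 and 0.01 m and y of blade_mid_centre in the frame of gap between -0.02 and 0.02 m and angle between blade_mid_centre's own z axis and vertical below 0.175 rad and distance of each of blade_thin_centre, blade_thick_centre from where it was at the start of the episode below 0.02 m and value of joint jaw above 0.001 m); the robot touches nothing.
It also fails if it takes over 48 s, if anything falls off the work surface, if the arm or the gripper's body presses on something with over 40 N, if the wrist force passes 120 N, or if a joint passes its speed limit or range.

## Working session

There is one attempt and no reset: what is moved stays moved. The work goes in short steps, Python scripts to look and compute and a shell command to move; the robot and the scene stay as the last step left them, time stands still between calls to the robot, and variables do not carry over. Pictures are saved under pics/ and viewed, about 8 in all and at most 12, crops included, and the job is handed in when it is done.

```bash
mkdir -p pics; ls; cat > h.py <<'E'
import numpy as np,cv2
from plant import readout,optics,robot
from scipy.spatial.transform import Rotation as Ro
def cam(n):
    c=optics.read_camera(n); 
    return c
def pts(c):
    d=c["depth"];v,u=np.mgrid[:d.shape[0],:d.shape[1]]
    K=c["intrinsics"]
    P=np.stack([(u-K[0,2])/K[0,0]*d,(v-K[1,2])/K[1,1]*d,d],-1)
    return (P-c["t"])@c["R"]   # world
def save(c,f,box=None,s=1):
    im=c["frame"][...,::-1]
    if box: im=im[box[1]:box[3],box[0]:box[2]]
    cv2.imwrite("pics/"+f,cv2.resize(im,None,fx=s,fy=s,interpolation=cv2.INTER_CUBIC))
def st():
    s=readout.read_state();print(s["t"],np.round(s["tool_pos"],4),Ro.from_rotvec(s["orientation"]).as_matrix().round(3).tolist(),np.round(s["force"],1),s["opening"])
E
python3 - <<'E'
from h import *
for n in("top","side"):
    c=cam(n);save(c,n+"0.png");np.savez(n+"0.npz",P=pts(c),**c);print(c["intrinsics"].round(1).tolist(),(-c["R"].T@c["t"]).round(3),c["R"].round(3).tolist())
st()
E
```

```text
pics
[[426.9, 0.0, 278.0], [0.0, 426.9, 212.1], [0.0, 0.0, 1.0]] [ 0.392 -0.025  0.878] [[0.012, -0.999, 0.042], [-0.993, -0.016, -0.117], [0.118, -0.04, -0.992]]
[[492.6, 0.0, 275.6], [0.0, 492.6, 217.3], [0.0, 0.0, 1.0]] [ 0.354 -0.967  0.634] [[0.991, -0.133, 0.013], [-0.057, -0.51, -0.859], [0.121, 0.85, -0.513]]
0.1 [0.225  0.5557 0.2287] [[0.375, -0.001, -0.927], [0.927, -0.002, 0.375], [-0.002, -1.0, 0.0]] [ 0.2 -0.3  1.2] 0.09301955703058824
```

View pics/top0.png

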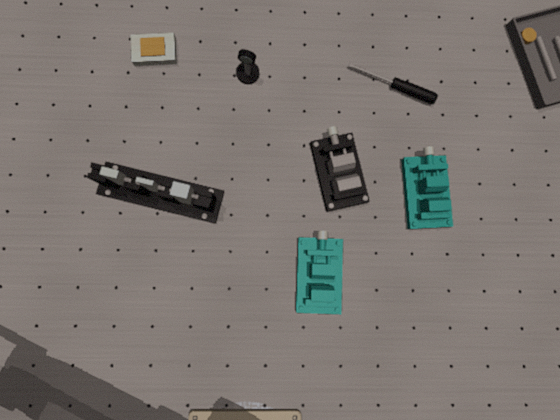

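View pics/side0.png

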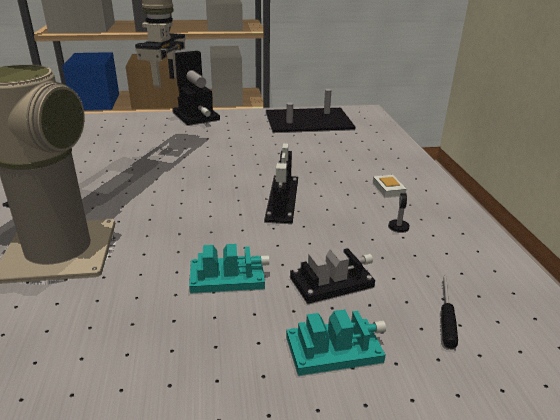

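Top view: candidates for the stage are black (340,172), turquoise look-alikes (428,190) and (320,275); I choose the black one. The blades in the rack are at (112,173), (146,183) and (180,190). Next, a close crop and numbers.

```bash
python3 - <<'E'
from h import *
a=np.load("top0.npz");im=a["frame"];P=a["P"]
g=im[...,::-1]
x=cv2.resize(g[145:235,75:235],None,fx=5,fy=5,interpolation=cv2.INTER_CUBIC)
y=cv2.resize(g[120:220,300:380],None,fx=4.5,fy=4.5,interpolation=cv2.INTER_CUBIC)
y=y[:450];o=np.zeros((900,800,3),np.uint8)
o=np.zeros((450,1160,3),np.uint8);o[:450,:800]=x;o[:450,800:1160]=y
cv2.imwrite("pics/crop1.png",cv2.resize(o,(800,310)))
hsv=cv2.cvtColor(im,cv2.COLOR_RGB2HSV)
def blobs(lo,hi,box,zmin=.0):
    m=((P[...,2]>lo)&(P[...,2]<hi)).astype(np.uint8);b=np.zeros_like(m);b[box[1]:box[3],box[0]:box[2]]=1;m*=b
    n,l,s,c=cv2.connectedComponentsWithStats(m)
    for i in range(1,n):
        if s[i,4]<8: continue
        q=P[l==i];r=cv2.minAreaRect((q[:,:2]*1000).astype(np.float32))
        print(s[i,4],c[i].round(1),"z",np.percentile(q[:,2],[5,50,95]).round(3),"rect",np.round(r[0],1),np.round(r[1],1),round(r[2],1))
R=(75,145,235,235);S=(300,120,380,220)
for n,bx in(("rack",R),("stage",S)):
    z=P[bx[1]:bx[3],bx[0]:bx[2],2];h,e=np.histogram(z,np.arange(0,.2,.005));print(n,[(round(b,3),int(k)) for b,k in zip(e,h) if k])
blobs(.105,.25,R);print();blobs(.06,.09,S);print();blobs(.03,.06,S)
E
```

```text
rack [(np.float64(0.0), 7285), (np.float64(0.005), 603), (np.float64(0.01), 1523), (np.float64(0.015), 70), (np.float64(0.02), 29), (np.float64(0.025), 31), (np.float64(0.03), 37), (np.float64(0.035), 35), (np.float64(0.04), 42), (np.float64(0.045), 41), (np.float64(0.05), 38), (np.float64(0.055), 44), (np.float64(0.06), 42), (np.float64(0.065), 45), (np.float64(0.07), 50), (np.float64(0.075), 47), (np.float64(0.08), 216), (np.float64(0.085), 145), (np.float64(0.09), 741), (np.float64(0.095), 78), (np.float64(0.1), 31), (np.float64(0.105), 37), (np.float64(0.11), 30), (np.float64(0.115), 34), (np.float64(0.12), 28), (np.float64(0.125), 391), (np.float64(0.13), 88)]
stage [(np.float64(0.0), 3631), (np.float64(0.005), 63), (np.float64(0.01), 43), (np.float64(0.015), 363), (np.float64(0.02), 1283), (np.float64(0.025), 105), (np.float64(0.03), 44), (np.float64(0.035), 51), (np.float64(0.04), 108), (np.float64(0.045), 299), (np.float64(0.05), 120), (np.float64(0.055), 193), (np.float64(0.06), 95), (np.float64(0.065), 148), (np.float64(0.07), 408), (np.float64(0.075), 1)]
200 [111.1 173.6] z [0.109 0.128 0.131] rect [546.1 243.1] [31.4 14.3] 76.3
119 [146.1 182.2] z [0.11  0.128 0.13 ] rect [531.6 180.5] [30.2  8. ] 77.5
289 [181.1 190.9] z [0.111 0.129 0.131] rect [517.2 118.4] [31.  23.9] 77.0

336 [343.3 161.9] z [0.061 0.071 0.074] rect [ 588.6 -184.2] [27.6 44.6] 13.0
314 [348.5 182.8] z [0.062 0.071 0.073] rect [ 548.9 -193.6] [26.9 44.8] 13.7

413 [335.9 143.3] z [0.038 0.05  0.058] rect [ 631.  -167.8] [62.2 55.2] 43.3
111 [338.8 169.3] z [0.033 0.049 0.059] rect [ 577.4 -180.6] [51.  23.4] 72.7
278 [346.2 192.5] z [0.033 0.047 0.054] rect [ 543.2 -195.4] [39.4 60.6] 13.3
```

View pics/crop1.png

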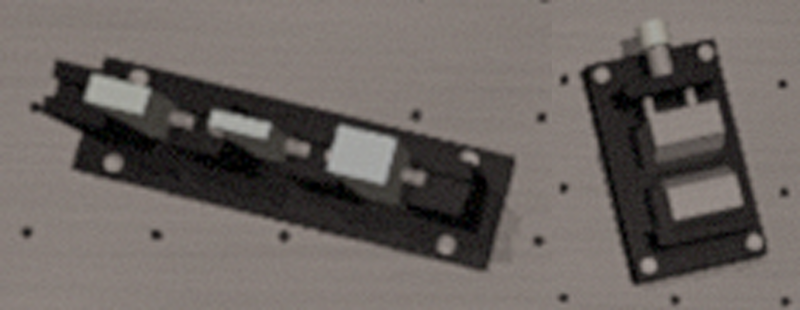

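Crop: the rack's leftmost blade (top at image (112,173), measured 31×14 mm) is the medium one, centre 30×8 is thin, right 31×24 is thick. The black stage has two bare steel jaws, with springs and knob on the far (+x) side.

```bash
python3 - <<'E'
from h import *
a=np.load("top0.npz");P=a["P"]
q=P[120:220,300:380]
for th in(12.5,13.3,14):
    u=np.array([np.cos(np.radians(th)),np.sin(np.radians(th))]);v=np.array([-u[1],u[0]])
    m=q[(q[...,2]>.068)];x=m[:,:2]@u;y=m[:,:2]@v
    for s in(x<.51,x>.51): print(th,np.percentile(x[s],[1,5,95,99]).round(4),np.percentile(y[s],[2,98]).round(4),m[s,2].mean().round(4))
# side view of far jaws
b=np.load("side0.npz");Q=b["P"];m=Q[240:300,285:385];m=m[(m[...,2]>.068)&(m[...,2]<.08)]
u=np.array([np.cos(.232),np.sin(.232)]);x=m[:,:2]@u;y=m[:,:2]@[-u[1],u[0]];print("side",np.histogram(x,np.arange(.47,.56,.004)),np.percentile(y,[2,98]))
t=Q[(Q[...,2]>.1)&(Q[...,2]<.6)&(Q[...,0]>.1)&(Q[...,0]<.9)&(abs(Q[...,1])<.9)]
h,_,_=np.histogram2d(t[:,0],t[:,1],[np.arange(.1,1,.1),np.arange(-.5,1,.1)]);print(h.astype(int))
# rows
tp=np.array([.225,.5557]);goal=np.array([.546,.243]);ang=np.degrees(np.arctan2(.927,.375))
p=tp.copy()
for k in range(16):
    d=goal-p;n=min(np.linalg.norm(d),.035);s=d/np.linalg.norm(d)*n if n>1e-6 else d*0
    w=min(8.1,max(0,ang+13));A=np.radians(ang)
    X=np.array([np.cos(A),np.sin(A)]);Z=np.array([-X[1],X[0]])
    print(k,(100*s@X).round(1),(100*s@Z).round(1),round(w,1));p=p+s;ang-=w
E
```

```text
12.5 [0.3774 0.3774 0.5011 0.5024] [-0.329  -0.1091] 0.1778
12.5 [0.5265 0.5276 0.5476 0.5484] [-0.3284 -0.2857] 0.0712
13.3 [0.3758 0.3758 0.4967 0.4982] [-0.3359 -0.1143] 0.1778
13.3 [0.522  0.5233 0.5431 0.5441] [-0.3359 -0.2932] 0.0712
14 [0.3744 0.3744 0.4929 0.4945] [-0.3418 -0.1189] 0.1778
14 [0.5181 0.5194 0.5392 0.5401] [-0.3424 -0.2998] 0.0712
side (array([ 0,  3, 25, 19, 22, 18, 22,  0,  0,  0,  0,  0,  0,  7, 24, 22, 19,
       19, 18,  0,  0,  0]), array([0.47 , 0.474, 0.478, 0.482, 0.486, 0.49 , 0.494, 0.498, 0.502,
       0.506, 0.51 , 0.514, 0.518, 0.522, 0.526, 0.53 , 0.534, 0.538,
       0.542, 0.546, 0.55 , 0.554, 0.558])) [-0.33786501 -0.29502076]
[[   0    0    0    0  171   76    0    0    0  282  202    0    0    0]
 [   0    0    0    0    0    0    0    0    0  348 1290  238   15  648]
 [   0    0    0    0    0    0    0    0    0    0    0    0   92  243]
 [   0    0    0    0    0    0    0    0    0    0    0    0    0    0]
 [   0    0    0    0    0   10  181   63    0    0    0    0    0    0]
 [   0    0    0    0    0    0    0    0    0    0    0    0    0    0]
 [   0    0    0    0    0    0    0    0    0    0    0    0    0    2]
 [   0    0    0    0    0    0    0    0    0    0    0    0    0    3]]
0 -1.3 -3.2 8.1
1 -0.9 -3.4 8.1
2 -0.4 -3.5 8.1
3 0.1 -3.5 8.1
4 0.6 -3.4 8.1
5 1.1 -3.3 8.1
6 1.6 -3.1 8.1
7 2.0 -2.9 8.1
8 2.4 -2.6 8.1
9 2.7 -2.2 8.1
10 3.0 -1.8 0
11 3.0 -1.8 0
12 2.4 -1.5 0
13 0.0 0.0 0
14 0.0 0.0 0
15 0.0 0.0 0
```

```bash
python3 -m creep '[[[0,-1.3,0,-3.2,0,8.1,0],[0,-0.9,0,-3.4,0,8.1,0],[0,-0.4,0,-3.5,0,8.1,0],[0,0.1,0,-3.5,0,8.1,0],[0,0.6,0,-3.4,0,8.1,0],[0,1.1,0,-3.3,0,8.1,0],[0,1.6,0,-3.1,0,8.1,0],[0,2.0,0,-2.9,0,8.1,0]]]' 30; python3 - <<'E'
from h import *
st()
E
```

```text
t: 0.9
tool_pos: [0.4234, 0.3519, 0.224]
orientation: [-1.577, -0.011, 0.022]
force: [0.2, 1.5, 0.9]
opening: 0.093
0.9 [0.4234 0.3519 0.224 ] [[1.0, -0.007, -0.021], [0.021, -0.006, 1.0], [-0.007, -1.0, -0.006]] [0.2 1.5 0.9] 0.09299945802855852
```

```bash
python3 -m creep '[[[0,3.0,0,-2.8,0,7.1,0],[0,3.3,0,-2.4,0,7.1,0],[0,3.6,0,-2.0,0,0,0],[0,3.6,0,-2.0,0,0,0],[0,0,1.5,0,0,0,0],[0,0,1.5,0,0,0,0],[0,0,1.5,0,0,0,0],[0,0,0,0,0,0,0]]]' ; cat >> h.py <<'E'
def go(goal,xang,z=None):
    s=readout.read_state();M=Ro.from_rotvec(s["orientation"]).as_matrix();p=s["tool_pos"]
    a=np.radians(xang);W=np.array([[np.cos(a),0,-np.sin(a)],[np.sin(a),0,np.cos(a)],[0,-1,0]])
    print("pos",np.round(p,4),"xang",np.degrees(np.arctan2(M[1,0],M[0,0])).round(2),"shift cm",(100*M.T@(np.array(goal)-p)).round(2),"turn deg",np.degrees(Ro.from_matrix(M.T@W).as_rotvec()).round(2),"F",np.round(s["force"],1),s["opening"],s["t"])
E
python3 - <<'E'
from h import *
go([.546,.243,.11],-13)
c=cam("side");save(c,"s1.png",(200,100,340,240),4)
E
```

```text
t: 1.7
tool_pos: [0.5478, 0.2318, 0.1717]
orientation: [-1.572, 0.204, -0.186]
force: [-0.7, 0.2, -0.9]
opening: 0.0932
pos [0.5478 0.2318 0.1717] xang -14.21 shift cm [-0.39  6.16  1.11] turn deg [ 0.64 -1.2  -0.58] F [-0.7  0.2 -0.9] 0.09318063711666985 1.7
```

View pics/s1.png

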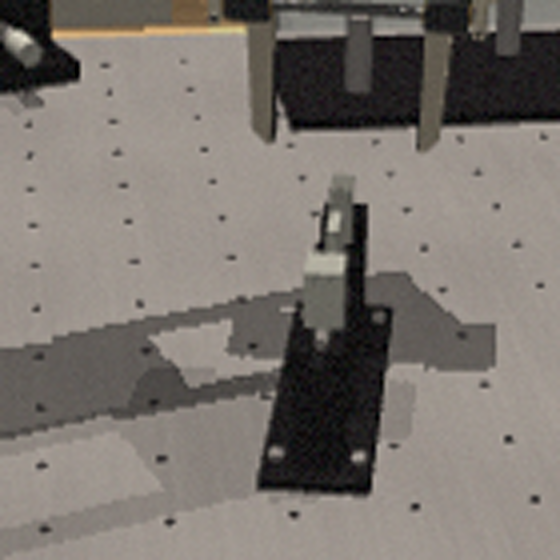

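The open fingers (at (260,90) and (435,90) in the crop) straddle the rearmost (medium) blade's top (340,185) evenly. Correcting and descending.

```bash
python3 -m creep '[[[0,-0.4,0,1.1,0.6,-1.2,-0.6],[0,0,0,0,0,0,0],[0,0,1.5,0,0,0,0],[0,0,1.5,0,0,0,0],[0,0,1.5,0,0,0,0],[0,0,1.2,0,0,0,0],[0,0,0.3,0,0,0,0],[0,0,0,0,0,0,0]]]' ; python3 - <<'E'
from h import *
go([.546,.243,.11],-13)
E
```

```text
t: 2.55
tool_pos: [0.5456, 0.2476, 0.1083]
orientation: [-1.563, 0.17, -0.176]
force: [-0.3, 0.2, 0.2]
opening: 0.0927
pos [0.5456 0.2476 0.1083] xang -12.62 shift cm [ 0.14 -0.17 -0.44] turn deg [-0.1   0.38  0.18] F [-0.3  0.2  0.2] 0.09269283836050986 2.55
```

```bash
python3 -m creep '[[[0,0.1,-0.1,-0.4,0,0.3,0],[0,0,0,0,0,0,0],[1,0,0,0,0,0,0],[1,0,0,0,0,0,0],[1,0,0,0,0,0,0],[1,0,0,0,0,0,0],[1,0,0,0,0,0,0],[1,0,0,0,0,0,0]]]' 30; python3 - <<'E'
from h import *
go([.546,.243,.24],-13)
E
```

```text
t: 3.35
tool_pos: [0.5476, 0.2433, 0.1121]
orientation: [-1.56, 0.172, -0.183]
force: [-0.4, 0.0, 0.1]
opening: 0.0498
pos [0.5476 0.2433 0.1121] xang -12.99 shift cm [ -0.06 -12.79  -0.02] turn deg [-0.23  0.01  0.38] F [-0.4  0.   0.1] 0.04977039057548583 3.35
```

```bash
python3 -m creep '[[[1,0,0.2,0,0,0,0],[1,0,0,0,0,0,0],[1,0,0,0,0,0,0],[1,0,0,0,0,0,0],[1,0,0,0,0,0,0],[1,0,0,0,0,0,0],[1,0,0,0,0,0,0],[1,0,0,0,0,0,0]]]' 30; python3 - <<'E'
from h import *
go([.546,.243,.24],-13)
E
```

```text
t: 4.15
tool_pos: [0.5474, 0.2434, 0.1097]
orientation: [-1.561, 0.173, -0.183]
force: [-0.7, 0.1, 0.3]
opening: 0.014
pos [0.5474 0.2434 0.1097] xang -12.98 shift cm [ -0.04 -13.03  -0.02] turn deg [-0.21  0.02  0.36] F [-0.7  0.1  0.3] 0.014049462218410677 4.15
```

Opening 14.0 mm: medium blade gripped. Lifting.

```bash
python3 -m creep '[[[1,0,-0.5,0,0,0,0],[1,0,-1.0,0,0,0,0],[1,0,-1.5,0,0,0,0],[1,0,-2.0,0,0,0,0],[1,0,-2.5,0,0,0,0],[1,0,-2.5,0,0,0,0],[1,0,-2.5,0,0,0,0],[1,0,-1.5,0,0,0,0]]]' 30; python3 - <<'E'
from h import *
go([.5687,-.1888,.25],13.3)
s=readout.read_state();p=s["tool_pos"][:2].copy();goal=np.array([.5687,-.1888]);ang=-13.
M=Ro.from_rotvec(s["orientation"]).as_matrix();ang=np.degrees(np.arctan2(M[1,0],M[0,0]))
for k in range(13):
    d=goal-p;n=min(np.linalg.norm(d),.035);q=d/np.linalg.norm(d)*n if n>1e-6 else d*0
    w=max(-4.5,min(0,ang-13.3));A=np.radians(ang)
    X=np.array([np.cos(A),np.sin(A)]);Z=np.array([-X[1],X[0]])
    print(k,(100*q@X).round(1),(100*q@Z).round(1),round(w,1));p=p+q;ang-=w
E
```

```text
t: 4.95
tool_pos: [0.5448, 0.2427, 0.2591]
orientation: [-1.561, 0.174, -0.181]
force: [0.0, -0.5, -2.1]
opening: 0.0138
pos [0.5448 0.2427 0.2591] xang -12.97 shift cm [ 12.01   0.85 -41.51] turn deg [ -0.1  -26.27   0.27] F [ 0.  -0.5 -2.1] 0.013848226325097333 4.95
0 1.0 -3.4 -4.5
1 0.7 -3.4 -4.5
2 0.4 -3.5 -4.5
3 0.2 -3.5 -4.5
4 -0.1 -3.5 -4.5
5 -0.4 -3.5 -3.8
6 -0.6 -3.4 0
7 -0.6 -3.4 0
8 -0.6 -3.4 0
9 -0.6 -3.4 0
10 -0.6 -3.4 0
11 -0.6 -3.4 0
12 -0.2 -1.2 0
```

```bash
python3 -m creep '[[[1,1.0,0,-3.4,0,-4.5,0],[1,0.7,0,-3.4,0,-4.5,0],[1,0.4,0,-3.5,0,-4.5,0],[1,0.2,0,-3.5,0,-4.5,0],[1,-0.1,0,-3.5,0,-4.5,0],[1,-0.4,0,-3.5,0,-3.8,0],[1,-0.6,0,-3.4,0,0,0],[1,-0.6,0,-3.4,0,0,0]]]' 30; python3 - <<'E'
from h import *
go([.5687,-.1888,.2],13.3)
E
```

```text
t: 5.75
tool_pos: [0.5668, -0.0406, 0.2777]
orientation: [-1.559, -0.226, 0.184]
force: [1.0, 0.4, -0.9]
opening: 0.0137
pos [ 0.5668 -0.0406  0.2777] xang 14.94 shift cm [ -3.85   7.68 -14.36] turn deg [0.04 1.64 1.55] F [ 1.   0.4 -0.9] 0.01374142583501982 5.75
```

```bash
python3 -m creep '[[[1,-1,1.0,-3.5,0,1.6,1.5],[1,-1,1.5,-3.5,0,0,0],[1,-1,1.5,-3.5,0,0,0],[1,-0.7,1.5,-3.1,0,0,0],[1,0,1,0,0,0,0],[1,0,0.5,0,0,0,0],[1,0,0,0,0,0,0],[1,0,0,0,0,0,0]]]' 30; python3 - <<'E'
from h import *
go([.5687,-.1888,.2],13.3)
E
```

```text
t: 6.55
tool_pos: [0.5651, -0.1915, 0.2183]
orientation: [-1.57, -0.188, 0.169]
force: [-0.2, 0.4, 0.1]
opening: 0.014
pos [ 0.5651 -0.1915  0.2183] xang 13.02 shift cm [0.39 1.83 0.2 ] turn deg [ 0.47 -0.28  0.67] F [-0.2  0.4  0.1] 0.013956497414647016 6.55
```

```bash
python3 -m creep '[[[1,0.4,0.6,0.2,0.5,-0.3,0.7],[1,0,0.6,0,0,0,0],[1,0,0.5,0,0,0,0],[1,0,0,0,0,0,0],[1,0,0,0,0,0,0],[1,0,0,0,0,0,0],[1,0,0,0,0,0,0],[1,0,0,0,0,0,0]]]' 30; python3 - <<'E'
from h import *
go([.5687,-.1888,.2],13.3)
c=cam("side");np.savez("s2.npz",P=pts(c),**c);save(c,"s2.png",(265,170,405,310),4)
P=pts(c);th=np.radians(13.3);u=np.array([np.cos(th),np.sin(th)]);v=np.array([-u[1],u[0]]);o=np.array([.5687,-.1888])
L=np.stack([(P[...,:2]-o)@u,(P[...,:2]-o)@v,P[...,2]-.02],-1)
for z0 in np.arange(.03,.2,.01):
    m=(abs(L[...,2]-z0)<.005)&(abs(L[...,0])<.05)&(abs(L[...,1])<.035)
    if m.sum()>5:
        q=L[m];print(z0.round(3),m.sum(),"x",np.percentile(q[:,0],[2,50,98]).round(4),"y",np.percentile(q[:,1],[2,50,98]).round(4))
E
```

```text
t: 7.35
tool_pos: [0.5705, -0.1855, 0.2022]
orientation: [-1.563, -0.187, 0.186]
force: [1.5, 0.0, -1.1]
opening: 0.0138
pos [ 0.5705 -0.1855  0.2022] xang 13.61 shift cm [-0.25  0.22 -0.28] turn deg [-0.    0.31  0.05] F [ 1.5  0.  -1.1] 0.013837763045470219 7.35
0.03 222 x [-0.043  -0.0151  0.0328] y [-0.0267 -0.0197  0.0191]
0.04 221 x [-0.0326  0.0093  0.0335] y [-0.0252 -0.0192  0.02  ]
0.05 332 x [-0.0323  0.0132  0.0352] y [-0.0243 -0.0028  0.0207]
0.09 31 x [-0.0027 -0.001   0.0058] y [-0.015  -0.0093  0.0158]
0.1 48 x [-0.0052 -0.0025  0.0084] y [-0.0146 -0.0103  0.0155]
0.11 61 x [-0.0052 -0.0036  0.0085] y [-0.0144 -0.0106  0.0142]
0.12 64 x [-0.0051 -0.0035  0.0085] y [-0.0144 -0.0101  0.0151]
0.13 63 x [-0.0058 -0.0036  0.0095] y [-0.0142 -0.0103  0.0167]
0.14 65 x [-0.0057 -0.0034  0.009 ] y [-0.0154 -0.0108  0.0142]
0.15 54 x [-0.0056 -0.0041  0.003 ] y [-0.0239 -0.0057  0.0157]
0.16 82 x [-0.0056 -0.0021  0.0083] y [-0.026  -0.0123  0.0159]
0.17 57 x [-0.01    0.0009  0.0159] y [-0.0143 -0.0111 -0.0058]
0.18 104 x [-0.0196 -0.0034  0.0221] y [-0.0145 -0.0081  0.0061]
0.19 119 x [-0.0201 -0.0042  0.0228] y [-0.0145 -0.008   0.0057]
```

View pics/s2.png

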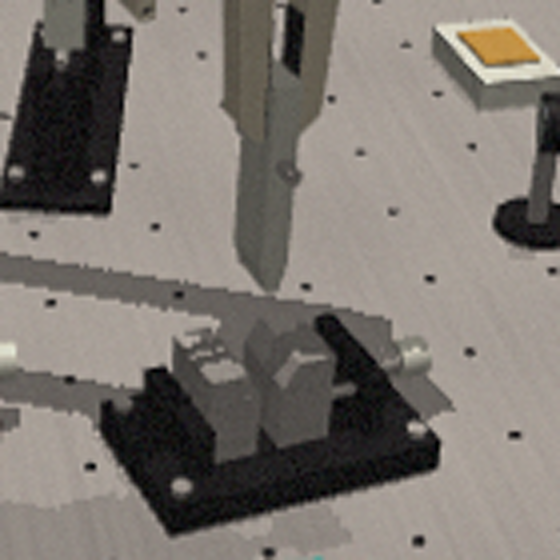

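Blade hangs upright in the grip, tip (265,290 in crop) above the mouth (260,350); measured centre is x≈+1.7 mm, y≈0 in the gap frame. Good for insertion (ideal x=+1). Descending.

```bash
python3 -m creep '[[[1,-0.1,1.0,0,0,0,0],[1,0,1.0,0,0,0,0],[1,0,1.0,0,0,0,0],[1,0,0.8,0,0,0,0],[1,0,0.5,0,0,0,0],[1,0,0.3,0,0,0,0],[1,0,0,0,0,0,0],[1,0,0,0,0,0,0]]]' 40; python3 - <<'E'
from h import *
go([.570,-.186,.1127],13.3)
E
```

```text
t: 8.2
tool_pos: [0.5685, -0.1856, 0.1506]
orientation: [-1.562, -0.185, 0.187]
force: [0.2, 0.3, -1.8]
opening: 0.0142
pos [ 0.5685 -0.1856  0.1506] xang 13.58 shift cm [ 0.14  3.79 -0.08] turn deg [-0.08  0.28 -0.06] F [ 0.2  0.3 -1.8] 0.014151735744739664 8.2
```

```bash
python3 -m creep '[[[1,0.12,0.2,0,0,0,0],[1,0,0.3,0,0,0,0],[1,0,0.3,0,0,0,0],[1,0,0.3,0,0,0,0],[1,0,0.3,0,0,0,0],[1,0,0.3,0,0,0,0],[1,0,0.3,0,0,0,0],[1,0,0,0,0,0,0]]]' 40; python3 - <<'E'
from h import *
go([.570,-.186,.1127],13.3)
E
```

```text
t: 9.0
tool_pos: [0.571, -0.1863, 0.1318]
orientation: [-1.564, -0.188, 0.184]
force: [0.7, -0.7, -2.8]
opening: 0.0138
pos [ 0.571  -0.1863  0.1318] xang 13.58 shift cm [-0.09  1.91  0.06] turn deg [0.1  0.28 0.11] F [ 0.7 -0.7 -2.8] 0.013839328509394292 9.0
```

```bash
python3 -m creep '[[[1,-0.05,0.2,0,0,0,0],[1,0,0.2,0,0,0,0],[1,0,0.2,0,0,0,0],[1,0,0.2,0,0,0,0],[1,0,0.2,0,0,0,0],[1,0,0.2,0,0,0,0],[1,0,0,0,0,0,0],[1,0,0,0,0,0,0]]]' 40; python3 - <<'E'
from h import *
go([.570,-.186,.1127],13.3)
c=cam("side");save(c,"s3.png",(265,170,405,310),4)
P=pts(c);th=np.radians(13.3);u=np.array([np.cos(th),np.sin(th)]);v=np.array([-u[1],u[0]]);o=np.array([.5687,-.1888])
L=np.stack([(P[...,:2]-o)@u,(P[...,:2]-o)@v,P[...,2]-.02],-1)
for z0 in np.arange(.03,.13,.01):
    m=(abs(L[...,2]-z0)<.005)&(abs(L[...,0])<.05)&(abs(L[...,1])<.035)
    if m.sum()>5:
        q=L[m];print(z0.round(3),m.sum(),"x",np.percentile(q[:,0],[2,50,98]).round(4),"y",np.percentile(q[:,1],[2,50,98]).round(4))
E
```

```text
t: 9.8
tool_pos: [0.5711, -0.1866, 0.1192]
orientation: [-1.565, -0.189, 0.184]
force: [-0.8, 0.3, 2.9]
opening: 0.0138
pos [ 0.5711 -0.1866  0.1192] xang 13.58 shift cm [-0.09  0.65  0.08] turn deg [0.14 0.28 0.17] F [-0.8  0.3  2.9] 0.013774431737396186 9.8
0.03 214 x [-0.0443 -0.0212  0.0354] y [-0.0285 -0.0202  0.0209]
0.04 216 x [-0.0327 -0.0038  0.035 ] y [-0.025  -0.0185  0.018 ]
0.05 345 x [-0.0322 -0.0043  0.0371] y [-0.024  -0.0069  0.0196]
0.06 55 x [-0.005  -0.0035  0.0099] y [-0.016  -0.0117  0.0156]
0.07 52 x [-0.005  -0.0034  0.0072] y [-0.0254 -0.0099  0.0146]
0.08 62 x [-0.0049 -0.0005  0.0086] y [-0.0275 -0.0129  0.0088]
0.09 57 x [-0.0131  0.0009  0.0178] y [-0.0157 -0.0129 -0.0066]
0.1 96 x [-0.019  -0.0031  0.023 ] y [-0.0154 -0.0091  0.005 ]
0.11 109 x [-0.0199 -0.0029  0.0233] y [-0.0153 -0.009   0.0054]
0.12 132 x [-0.0201  0.004   0.0236] y [-0.0146 -0.0076  0.0089]
```

View pics/s3.png

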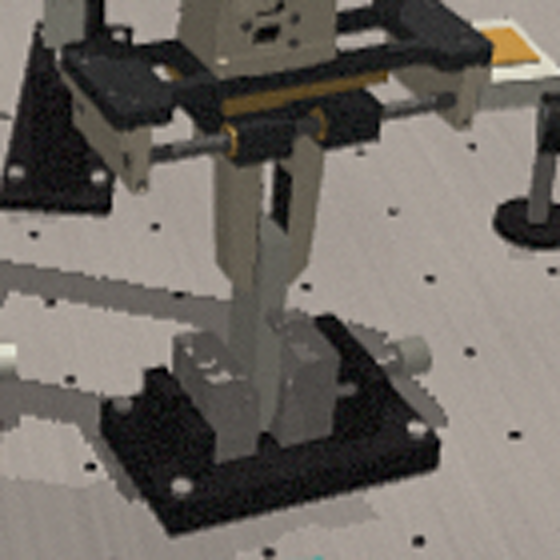

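The blade (260,330) stands between the jaws and the sprung jaw has moved outward (to ~(310,380)). Resistance is now about 3 N upward, as expected; about 6 mm remain.

```bash
python3 -m creep '[[[1,0,0.15,0,0,0,0],[1,0,0.15,0,0,0,0],[1,0,0.15,0,0,0,0],[1,0,0.15,0,0,0,0],[1,0,0.1,0,0,0,0],[1,0,0,0,0,0,0],[1,0,0,0,0,0,0],[1,0,0,0,0,0,0]]]' 40; python3 - <<'E'
from h import *
go([.570,-.186,.1127],13.3)
E
```

```text
t: 10.65
tool_pos: [0.5712, -0.1868, 0.1137]
orientation: [-1.565, -0.189, 0.183]
force: [-2.5, 0.1, 2.7]
opening: 0.0137
pos [ 0.5712 -0.1868  0.1137] xang 13.58 shift cm [-0.1  0.1  0.1] turn deg [0.16 0.28 0.18] F [-2.5  0.1  2.7] 0.013671961804101055 10.65
```

Continue in small steps until the force shows the base.

```bash
python3 -m creep '[[[1,0,0.15,0,0,0,0],[1,0,0.15,0,0,0,0],[1,0,0.15,0,0,0,0],[1,0,0,0,0,0,0],[1,0,0,0,0,0,0],[1,0,0,0,0,0,0],[1,0,0,0,0,0,0],[1,0,0,0,0,0,0]]]' 40; python3 - <<'E'
from h import *
go([.570,-.186,.1127],13.3)
E
```

```text
t: 11.45
tool_pos: [0.5712, -0.1868, 0.1137]
orientation: [-1.565, -0.189, 0.184]
force: [-2.1, 0.2, 4.7]
opening: 0.0136
pos [ 0.5712 -0.1868  0.1137] xang 13.6 shift cm [-0.1  0.1  0.1] turn deg [0.17 0.3  0.17] F [-2.1  0.2  4.7] 0.013626207955007658 11.45
```

```bash
python3 -m creep '[[[1,0,0.2,0,0,0,0],[1,0,0.3,0,0,0,0],[1,0,0.3,0,0,0,0],[1,0,0.3,0,0,0,0],[1,0,0.3,0,0,0,0],[1,0,0.3,0,0,0,0],[1,0,0.3,0,0,0,0],[1,0,0.3,0,0,0,0]]]' 40; python3 - <<'E'
from h import *
go([.570,-.186,.1127],13.3)
E
```

```text
t: 12.25
tool_pos: [0.5734, -0.1891, 0.1134]
orientation: [-1.572, -0.193, 0.181]
force: [-12.2, 3.7, 24.8]
opening: 0.0141
pos [ 0.5734 -0.1891  0.1134] xang 13.63 shift cm [-0.26  0.07  0.38] turn deg [0.58 0.33 0.39] F [-12.2   3.7  24.8] 0.014073775389353844 12.25
```

25 N of push gives no further travel and the implied tip height is 20.7 mm, so it is on the base. Relax and release.

```bash
python3 -m creep '[[[1,-0.2,-0.03,0.2,0,0,0],[1,0,0,0,0,0,0],[1,0,0,0,0,0,0],[0,0,0,0,0,0,0],[0,0,0,0,0,0,0],[0,0,0,0,0,0,0],[0,0,0,0,0,0,0],[0,0,0,0,0,0,0]]]' 40; python3 - <<'E'
from h import *
go([.570,-.186,.1127],13.3)
E
```

```text
t: 13.05
tool_pos: [0.571, -0.1874, 0.112]
orientation: [-1.571, -0.193, 0.181]
force: [-0.1, 0.1, -0.4]
opening: 0.0492
pos [ 0.571  -0.1874  0.112 ] xang 13.63 shift cm [-0.06 -0.07  0.16] turn deg [0.55 0.33 0.38] F [-0.1  0.1 -0.4] 0.049220608460965105 13.05
```

```bash
python3 -m creep '[[[0,0,-0.5,0,0,0,0],[0,0,-1.5,0,0,0,0],[0,0,-3,0,0,0,0],[0,0,-4,0,0,0,0],[0,0,-4,0,0,0,0],[0,0,-1,-4,0,0,0],[0,0,0,0,0,0,0],[0,0,0,0,0,0,0]]]' ; python3 -m creep '[[[0,-4.5,0,0,0,0,0],[0,-4.5,0,0,0,0,0],[0,-4.5,0,0,0,0,0],[0,-4.5,0,0,0,0,0],[0,0,0,0,0,0,0],[0,0,0,0,0,0,0],[0,0,0,0,0,0,0],[0,0,0,0,0,0,0]]]'; python3 - <<'E'
from h import *
th=np.radians(13.3);u=np.array([np.cos(th),np.sin(th)]);v=np.array([-u[1],u[0]]);o=np.array([.5687,-.1888])
ims=[]
for n,b in(("side",(265,170,405,310)),("top",(300,110,380,190))):
    c=cam(n);P=pts(c);ims.append(cv2.resize(c["frame"][b[1]:b[3],b[0]:b[2],::-1],(400,400),interpolation=cv2.INTER_CUBIC))
    L=np.stack([(P[...,:2]-o)@u,(P[...,:2]-o)@v,P[...,2]-.02],-1);print(n)
    for z0 in np.arange(.05,.15,.01):
        m=(abs(L[...,2]-z0)<.005)&(abs(L[...,0])<.05)&(abs(L[...,1])<.035)
        if m.sum()>5:
            q=L[m];print(z0.round(3),m.sum(),"x",np.percentile(q[:,0],[2,50,98]).round(4),"y",np.percentile(q[:,1],[2,98]).round(4),"zmax",q[:,2].max().round(4))
    if n=="top":
        q=P[145:235,75:235];m=(P[...,2]>.105);m[:145]=0;m[235:]=0;m[:,:75]=0;m[:,235:]=0
        k,l,s,ce=cv2.connectedComponentsWithStats(m.astype(np.uint8))
        for i in range(1,k):
            if s[i,4]>20:r=cv2.minAreaRect((P[l==i][:,:2]*1000).astype(np.float32));print(s[i,4],np.round(r[0],1),np.round(r[1],1))
cv2.imwrite("pics/end.png",np.hstack(ims))
E
```

```text
t: 13.85
tool_pos: [0.5795, -0.2257, 0.266]
orientation: [-1.574, -0.197, 0.179]
force: [0.3, 0.4, 0.9]
opening: 0.0928
t: 14.65
tool_pos: [0.3982, -0.264, 0.2595]
orientation: [-1.568, -0.195, 0.186]
force: [-0.4, -0.7, 0.1]
opening: 0.0933
side
0.05 353 x [-0.0322 -0.0038  0.0369] y [-0.0238  0.0195] zmax 0.0549
0.06 45 x [-0.0054 -0.0034  0.0051] y [-0.0164  0.0123] zmax 0.0647
0.07 74 x [-0.0047 -0.0019  0.0079] y [-0.0275  0.0197] zmax 0.075
0.08 62 x [-0.0047 -0.0034  0.0103] y [-0.0169  0.0141] zmax 0.0849
0.09 55 x [-0.005  -0.003   0.0084] y [-0.0167  0.0113] zmax 0.0949
0.1 64 x [-0.005  -0.0031  0.0103] y [-0.0168  0.0126] zmax 0.1048
0.11 99 x [-0.0052  0.0011  0.0095] y [-0.0173  0.0145] zmax 0.1128
top
0.05 516 x [-0.0334 -0.0126  0.0353] y [-0.0214  0.0217] zmax 0.0547
0.06 18 x [-0.006  -0.0057  0.005 ] y [-0.0132  0.0156] zmax 0.0644
0.07 41 x [-0.0058 -0.0023  0.0048] y [-0.0239  0.0274] zmax 0.075
0.08 34 x [-0.0058 -0.0013  0.0059] y [-0.0259  0.0247] zmax 0.085
0.09 24 x [-0.0058 -0.0054  0.0069] y [-0.0129  0.0158] zmax 0.0949
0.1 25 x [-0.0059 -0.0055  0.0074] y [-0.0127  0.0156] zmax 0.1038
0.11 130 x [-0.0058  0.0004  0.0081] y [-0.0137  0.0157] zmax 0.115
0.12 18 x [-0.0057  0.002   0.0059] y [-0.0131  0.0124] zmax 0.1162
119 [531.8 180.9] [30.9  8.4]
290 [466.3  48.9] [206.6  32.8]
```

View pics/end.png

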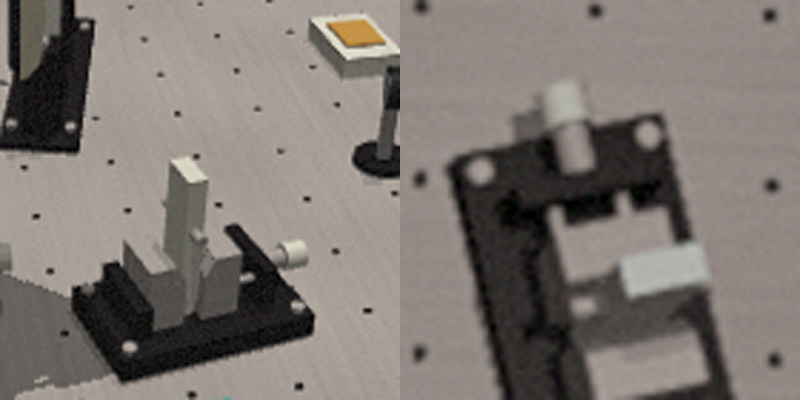

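The blade stands upright between the jaws: crop (185,230) in the side view and (660,270) in the top view. Quick check of the thick blade (its blob caught a stray pixel), then hand in.

```bash
python3 - <<'E'
from h import *
a=np.load("top0.npz")["P"];b=pts(cam("top"))
for nm,(u,v) in{"thin":(146,182),"thick":(181,191)}.items():
    print(nm,*[np.median(p[v-3:v+4,u-4:u+5].reshape(-1,3),0).round(4) for p in(a,b)])
print(robot.close_job())
E
```

```text
thin [0.5305 0.1805 0.1275] [0.5303 0.1801 0.1282]
thick [0.5153 0.1166 0.1291] [0.5152 0.1164 0.1289]
the job is handed in; nothing more can be done
None
```

I picked the medium blade, slid it down between the jaws of the black stage until its tip reached the base, released it and backed the arm away. I handed the job in at about 15 s.

**Right blade:** The gripper measured 14.0 mm across it, which matches the medium blade.

**Seating:** The blade went in with roughly 3–5 N of upward force. It then stopped and went no deeper under a 25 N push, with the tip estimated 20.7 mm above the table (the base is at 20 mm).

**Last checks:**
- **Position:** In both views the blade is upright. Its centre is about +1 to +2 mm across the gap and within about 2 mm along it.
- **Depth:** Its top edge is about 112–115 mm above the base, where 112 mm is expected. The two cameras disagree by 2–3 mm, about their calibration error.
- **Sprung jaw:** Its outer edge moved out by about 2 mm.
- **Other blades:** The thin and thick blades are within 1 mm of where they started. One automatic outline of the thick blade came out wrong, probably from a stray pixel, and a direct before-and-after depth comparison showed it had not moved.

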